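Switch on the kiln with its interlock key

ROBOT

A 6-joint arm with a two-finger parallel gripper is mounted at the origin on the work surface. World frame = base frame: x ahead of the robot, y to its left, z up, the work surface at z = 0. Lengths are in m, angles in rad, forces in N, time in s.
With the tool pointing down it reaches from about 0.425 to 0.95 m from the base axis. Payload 14.7 kg.
Tool frame: the origin (TCP) lies midway between the tips of the shut fingers; the grasp point (between the pads) lies 19 mm behind it (grasp_offset is the distance from the TCP to the grasp point, in m); z points along the fingers, y is the line along which they close (so a half turn about z gives the same grasp; the last joint's range is limited). The gripper opens to 85 mm and grips with 20 to 120 N. Pads are 22 mm wide; open, the fingers measure 114 mm over their backs; the gripper's body (76 mm by 85 mm) begins 54 mm behind the grasp point. The pads swing forward as they close: fully open they stand 13 mm farther back than shut.
Start: joints at [-0.047, 0.48, 1.596, -0, 1.065, -0.047], TCP at [0.65, 0, 0.231] pointing down, gripper open.
Joint ranges: [-2.75, 2.75], [-0.82, 2.05], [0.23, 2.67], [-1.56, 4.7], [0.09, 2.69], [-2.92, 2.92]. Speed limits (rad/s): [1.89, 1.89, 2.39, 3.01, 3.01, 3.01].

INTERFACE

Orientations are given as [roll, pitch, yaw] about the fixed x, y, z axes, in that order (R = Rz(yaw) Ry(pitch) Rx(roll)).
In Python, from rig import read_state, grab_frame, camera_model, finish_job, grasp_offset gives the robot as it stands.
- The arm moves only by the shell command python3 -m inch 'ROWS' [FORCE]. ROWS is a JSON object of lists of equal length, an entry for each row: "translation": the shift along the tool's x, y, z in cm, a list of three; "turn": the turn, a rotation vector about the tool's x, y, z in rad, a list of three; "grip": the finger opening in cm, from 0 to 8.54. A call has 1 to 10 rows; each row shifts and turns the commanded pose from where the row before left it, along the tool's axes as they then stand; what a row does not reach is not made up. A row lasts 1/10 s, in which the tool goes at most 50 mm and 8.59 degrees, less where a joint would pass 70% of its speed; a pose out of reach is approached as far as the arm can. A call with a gripper value outside its range is refused whole. The fingers move at their own pace and stop on an object; FORCE is the grip in N (left out, the last holds). Time passes only in rows, so rows that do not move let the fingers close. It gives the time, the measured TCP pose, the force, the opening and the grip force at its end, in the units of the state.
- read_state(): the state, without advancing time (a new reading comes with each control period).
- grab_frame(name): name is "scene" or "side" or "wrist"; returns the picture (480x640x3 uint8, blue, green, red); there is no depth.
- camera_model(name): a dict with "vfov" (degrees; the focal length in pixels is half the picture's height over the tangent of half this angle, whatever the lens; pixels are square), "cx", "cy" (the principal point, pixels), "k1" (the pictures are not rectified: a ray, as slopes to the right and down, at radius r is drawn at 1 + k1 r^2 times it, then the intrinsics apply), "cam_to_world" (4x4, takes a point from camera to world coordinates); the wrist camera has in their place "tool_from_camera" (4x4, takes a point from camera to tool coordinates, whose origin is the TCP and whose axes are the flange's). Camera axes: x right, y up, looking along -z (the intrinsics and any distortion apply to the point x, -y, -z); pixel columns grow to the right and rows downward; lengths in m; the calibration is good to about 2 mm. A picture is of the moment at which its call begins: read the wrist's pose just before it. camera_model takes no time and is no camera call.
- finish_job(): hands the job in; it is judged then, once.
The state is a dict: "t": time; "joint_pos": joint angles; "dq": joint speeds; "joint_efforts": joint torques, N m; "tool_pos": TCP position; "tcp_rot": TCP orientation; "ft_force": force on the tool from outside, world axes, zero at the start; "wrist_torque": the same for the moment, N m; "gripper_width": finger opening in m; "grip_force": force on a finger pad.
Only numpy, scipy, OpenCV 4.12 (cv2) and the standard library are available. Lean on these libraries where they do the work, as an engineer would, in place of code of your own. Each camera call takes 0.05 s, during which the arm holds its last target. There are 200 camera calls.

TASK

Take the red key out of the wooden key stand, push it fully home into the key switch on the kiln's grey control box, then turn it clockwise as far as it goes, to ON (the green dot), and leave it there. Leave the blue key in the stand, and do not disturb the figurine, the glaze jar or the hammer.

Things in the scene. Friction and masses are not known exactly. Their poses are not given: they have to be found in the camera images.
- red_key_center (a point): Centre of the red plastic bow (grip) of the loose interlock key to be used; 90 mm long, about 0.12 kg, upright, blade down, in either slot of the stand. z up along the key, y along the width of bow and blade, x across their thickness. Bow: flat block 14 mm thick (x), 46 mm wide (y), 44 mm high. Same after a half turn about z.
- red_key_shoulder (a point): Centre of the underside of the red key's round steel shoulder (36 mm in diameter, 6 mm thick, 4 mm below the bow), 32 mm below the bow's centre. From here the steel blade runs 36 mm down: 7 mm thick (x), 20 mm wide (y), its last 7 mm narrowed to 4 x 15 mm.
- blue_key_center (a point): The same point of a like key with a blue bow, standing in the other slot; it stays there. The two keys stand 100 mm apart.
- key_stand: Fixed block of light wood, 60 (x) by 190 (y) by 45 mm high; origin at the centre of its underside, on the bench. Two slots in its top, at y = -50 and +50 mm, each 10 (x) by 23 mm (y), 40 mm deep. The keys' shoulders rest on its top: lift a key straight up at least 40 mm to take it out.
- kiln_box: Grey steel kiln control box, fixed, 170 (x) by 150 (y) by 70 mm high; origin at the centre of its underside, on the bench, straight below the key switch. On its top a white dot at +y of the switch marks off, a green dot 60 degrees clockwise from it (seen from above) marks on; an amber lamp 13 mm high stands at x = 64, y = -35 mm.
- lock_face (a point): Centre of the level top of the key switch, 80 mm above the bench; axes as the box's. A 36 mm brass square in a steel collar, 68 mm across. Key slot 10 by 23 mm, mouth chamfered 2.5 mm, 41 mm deep; when off its long side lies along y. The key goes in blade down, either way round, until its shoulder rests on the brass (bow's centre then 32 mm above this point).
- switch (a joint): Angle of the key switch, rad: 0 = off (slot along the box's y, the start), growing clockwise seen from above to a stop at 1.047 (60 degrees) = on. It stays where it is left; turning takes about 0.05 N m. The loose fit lets the key turn about 0.15 rad before the switch follows.
- figurine: White plaster figurine, loose, 54 mm in diameter, 108 mm high; origin at the centre of its underside. Leave alone.
- glaze_jar: Blue glaze jar with black cap, loose, 64 mm in diameter, 85 mm high; origin at the centre of its underside. Leave alone.
- hammer: Hammer, loose, 260 mm long, lying on the bench. Leave alone.
Things that resemble listed ones, but are neither listed nor needed, are in the scene too. Of the things that look like the kiln_box, the largest one is meant.

How it is judged:
By the outcome, as a careful person would: the job done as asked, in the order asked, and still so for the second after the job is handed in, with the robot touching nothing.
It also fails if it takes over 51 s, if anything falls off the work surface, if the arm or the gripper's body presses on something with over 40 N, if the wrist force passes 120 N, or if a joint passes its speed limit or range.

## Working session

There is one attempt and no reset: what is moved stays moved. The work goes in short steps, Python scripts to look and compute and a shell command to move; the robot and the scene stay as the last step left them, time stands still between calls to the robot, and variables do not carry over. Pictures are saved under pics/ and viewed, at most 10 in all, crops included, and the job is handed in when it is done.

```bash
mkdir -p pics
cat > h.py <<'E'
import numpy as np, cv2
from rig import *
from scipy.spatial.transform import Rotation as R
def snap(n,fn=None):
    s=read_state(); f=grab_frame(n)
    if fn: cv2.imwrite('pics/'+fn,f)
    return s,f
def T_tool(s):
    T=np.eye(4);T[:3,:3]=R.from_euler('xyz',s['tcp_rot']).as_matrix();T[:3,3]=s['tool_pos'];return T
def ray(n,uv,s=None):
    m=camera_model(n);f=240/np.tan(np.radians(m['vfov'])/2)
    K=np.array([[f,0,m['cx']],[0,f,m['cy']],[0,0,1.]])
    p=cv2.undistortPoints(np.array(uv,float).reshape(-1,1,2),K,np.array([m['k1'],0,0,0,0]))[:,0]
    T=np.array(m['cam_to_world']) if 'cam_to_world' in m else T_tool(s)@np.array(m['tool_from_camera'])
    d=np.c_[p[:,0],-p[:,1],-np.ones(len(p))]@T[:3,:3].T
    return T[:3,3],d
def onz(n,uv,z,s=None):
    o,d=ray(n,uv,s); return o+d*((z-o[2])/d[:,2])[:,None]
E
python3 - <<'E'
from h import *
a=[snap(n)[1] for n in('scene','side','wrist')]
cv2.imwrite('pics/a.png',a[0]);cv2.imwrite('pics/b.png',a[1]);cv2.imwrite('pics/c.png',a[2])
s=read_state();print(s);print(grasp_offset)
for n in('scene','side','wrist'):print(n,camera_model(n))
E
```

```text
{'t': 0.15, 'joint_pos': array([-4.66007547e-02,  4.80701959e-01,  1.59669423e+00,  1.72002380e-05,
        1.06509541e+00, -4.66338776e-02]), 'dq': array([ 0.00054336, -0.00139484, -0.00378123, -0.00028697,  0.00088744,
       -0.00177179]), 'joint_efforts': array([-4.27572886e-04, -9.51149726e+01, -4.30458927e+01, -2.65440685e-04,
        8.19593843e-03, -1.37463962e-04]), 'tool_pos': array([6.49709967e-01, 3.96185219e-05, 2.30823627e-01]), 'tcp_rot': array([-3.14069538e+00, -5.69298580e-05,  1.57082109e+00]), 'ft_force': array([ 0.07931718, -0.49090011, -0.42347097]), 'wrist_torque': array([-0.06415596,  0.00317369, -0.05838101]), 'grip_force': 0.0, 'gripper_width': 0.08511344911091367}
0.0187
scene {'vfov': 57.7848800038249, 'cx': 319.4927123315459, 'cy': 232.327190453263, 'k1': 0.012657287893392837, 'cam_to_world': array([[ 0.1663226 , -0.5674756 ,  0.80641691,  1.27745789],
       [ 0.98605903,  0.09981207, -0.13313583, -0.05619814],
       [-0.00493881,  0.81731817,  0.57616544,  0.61481159],
       [ 0.        ,  0.        ,  0.        ,  1.        ]])}
side {'vfov': 49.00753693752943, 'cx': 319.2997487018391, 'cy': 241.32702557479786, 'k1': -0.04526975666576337, 'cam_to_world': array([[ 0.86916181,  0.35927979, -0.33981727,  0.18114176],
       [-0.49451754,  0.63586887, -0.59255648, -0.58926647],
       [ 0.00318565,  0.68307307,  0.7303431 ,  0.87987427],
       [ 0.        ,  0.        ,  0.        ,  1.        ]])}
wrist {'vfov': 68.12237212443122, 'cx': 320.0802204579741, 'cy': 240.19289886492714, 'k1': -0.006900707254066281, 'tool_from_camera': array([[ 6.23562233e-04,  9.62628531e-01,  2.70824522e-01,
         6.77924403e-02],
       [ 9.99999784e-01, -5.44424213e-04, -3.67336818e-04,
         2.85139706e-04],
       [-2.06165474e-04,  2.70824692e-01, -9.62628663e-01,
        -1.41768160e-01],
       [ 0.00000000e+00,  0.00000000e+00,  0.00000000e+00,
         1.00000000e+00]])}
```

View pics/a.png

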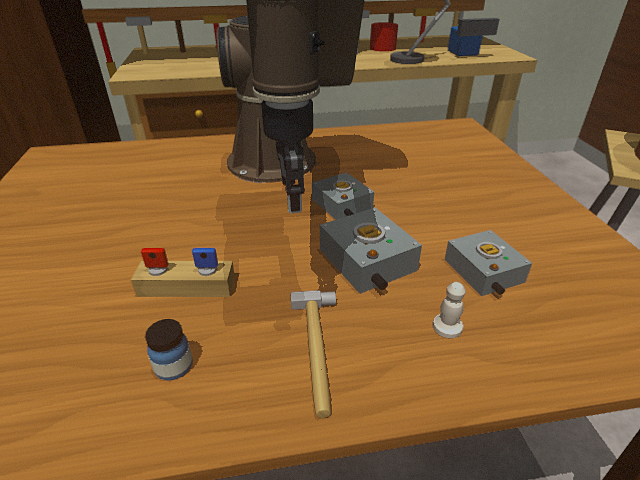

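View pics/b.png

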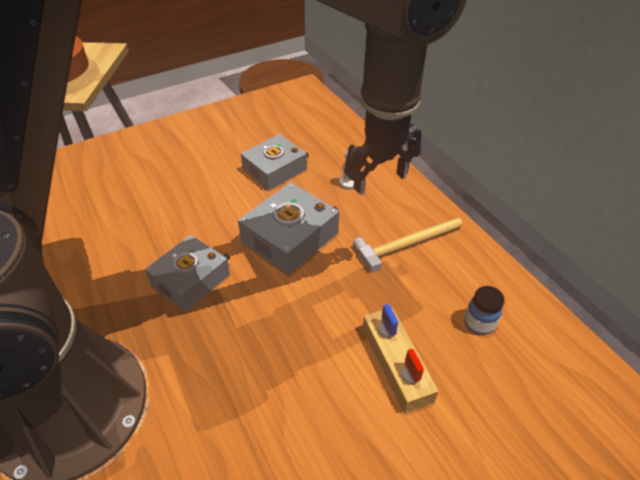

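The scene view has the red key at (154,258), blue at (205,260) and the largest box's switch at (370,232). In the side view, red is at (414,365), blue at (390,320) and the switch at (289,213).

```bash
cat >> h.py <<'E'
def blob(f,col,box):
    x0,y0,x1,y1=box;h=cv2.cvtColor(f,cv2.COLOR_BGR2HSV)[y0:y1,x0:x1].astype(int);H,S,V=h[...,0],h[...,1],h[...,2]
    m={'red':((H<5)|(H>172))&(S>170)&(V>90),'blue':(abs(H-115)<12)&(S>150)&(V>60),'green':(abs(H-65)<20)&(S>100)&(V>80),'brass':(abs(H-20)<7)&(S>120)&(V>60),'white':(S<40)&(V>200)}[col].astype(np.uint8)
    n,l,st,c=cv2.connectedComponentsWithStats(m)
    if n<2:return None
    i=1+st[1:,4].argmax();return c[i]+[x0,y0],st[i,4],(l==i)
E
python3 - <<'E'
from h import *
a=cv2.imread('pics/a.png');b=cv2.imread('pics/b.png')
def tri(p,q):
    o1,d1=ray('scene',p);o2,d2=ray('side',q)
    t=np.linalg.lstsq(np.c_[d1[0],-d2[0]],o2-o1,rcond=None)[0]
    A=o1+t[0]*d1[0];B=o2+t[1]*d2[0];return (A+B)/2,np.linalg.norm(A-B)
for c,k,q in(('red',(130,240,180,275),(395,335,435,390)),('blue',(185,240,225,275),(370,295,405,340)),('green',(382,234,396,248),(285,195,305,210)),('brass',(350,218,390,245),(270,195,310,230)),('white',(372,205,396,220),(262,192,285,212))):
    p=blob(a,c,k);r=blob(b,c,q)
    if p is None or r is None:print(c,p and p[0],r and r[0]);continue
    print(c,p[0],p[1],r[0],r[1],*tri(p[0],r[0]))
print(onz('scene',[370,232],.08),onz('side',[289,213],.08),onz('scene',[389,241],.07))
cv2.imwrite('pics/d.png',np.hstack([cv2.resize(a[195:275,320:420],(400,320),interpolation=2),cv2.resize(b[180:260,235:335],(400,320),interpolation=2)]))
E
```

```text
red [152.14285714 250.01190476] 84 [415.    356.875] 8 [ 0.55439437 -0.26810926  0.09693555] 0.0022318485483246286
blue [201.73015873 251.57936508] 126 [390.42857143 313.8961039 ] 77 [ 0.57076356 -0.17284786  0.09311049] 0.0029639580869725156
green [389.27777778 240.55555556] 18 [293.5 200.2] 10 [0.57048324 0.20936367 0.0695664 ] 0.0015467763726779668
brass [368.67010309 231.13917526] 194 [288.42009132 212.83561644] 219 [0.53848955 0.17240203 0.07605292] 0.0020811149202452114
white None [273.         204.66666667]
[[0.54639902 0.1737483  0.08      ]] [[0.53754089 0.1661872  0.08      ]] [[0.5716759 0.2089228 0.07     ]]
```

View pics/d.png

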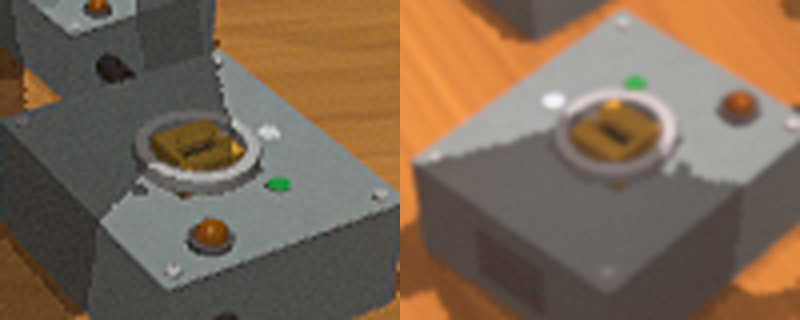

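The crop shows the largest box with its white dot left of and behind the green one. Rough positions are the switch at (0.541, 0.170) with box yaw about 23°, and the red key at (0.553, -0.268) with yaw about -10°. I'll go above the key.

```bash
python3 -m inch '{"translation":[[-3.8,-1.4,0],[-3.8,-1.4,0],[-3.8,-1.4,0],[-3.8,-1.4,0],[-3.8,-1.4,0],[-3.8,-1.4,0],[-4,-1.3,0],[0,0,0],[0,0,0],[0,0,0]],"turn":[[0,0,0],[0,0,0],[0,0,0],[0,0,0],[0,0,0],[0,0,0],[0,0,0],[0,0,0.09],[0,0,0.09],[0,0,0]],"grip":[8.5,8.5,8.5,8.5,8.5,8.5,8.5,8.5,8.5,8.5]}' 60
python3 - <<'E'
from h import *
s,f=snap('wrist','e.png')
print(s['t'],s['tool_pos'],s['tcp_rot'])
E
```

```text
t: 1.15
tool_pos: [0.5527, -0.2683, 0.2311]
tcp_rot: [-3.141, -0.0, 1.388]
ft_force: [0.5, -0.6, -0.7]
gripper_width: 0.0846
grip_force: 0.0
1.15 [ 0.5526561  -0.26832568  0.23105764] [-3.14113931e+00 -1.62207398e-04  1.38826496e+00]
```

View pics/e.png

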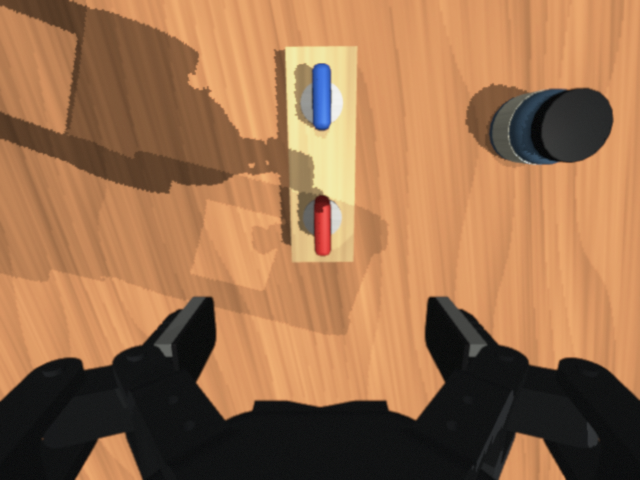

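The wrist view shows the red bow at column 323, rows 197–256, and the blue bow at column 321, rows 64–131. The outer ends are top edges at z = 0.099.

Run:
```python
from h import *
f=cv2.imread('pics/e.png');s=read_state()
T=T_tool(s);P=[]
for c,b in(('red',(295,180,350,275)),('blue',(300,50,345,145))):
    m=blob(f,c,b)[2];ys,xs=np.nonzero(m);xs=xs+b[0];ys=ys+b[1]
    r=ys.max()+.5 if c=='red' else ys.min()-.5
    k=abs(ys-r)<25
    print(c,xs.min(),xs.max(),ys.min(),ys.max())
    w=[onz('wrist',[xs[abs(ys-y)<4].mean(),y],.099,s)[0] for y in(r,r+(-20 if c=='red' else 20))]
    P+=[w[0]]; print(w, np.linalg.inv(T)@np.r_[w[0],1])
d=P[1]-P[0];L=np.linalg.norm(d);u=d/L
print(L,'ideal .146',np.degrees(np.arctan2(u[1],u[0])))
c=(P[0]+P[1])/2-.05*u;c[2]=.077
print('red',c,'tool',np.linalg.inv(T)@np.r_[c,1],'turn about tool z',-(np.arctan2(u[1],u[0])-s['tcp_rot'][2]))
```

```text
red 315 329 203 254
[array([ 0.55147936, -0.28934879,  0.099     ]), array([ 0.55379642, -0.27273053,  0.099     ])] [-0.0212338   0.0024992   0.13211372  1.        ]
blue 313 329 64 128
[array([ 0.57541832, -0.15010214,  0.099     ]), array([ 0.57287727, -0.16290347,  0.099     ])] [0.12005089 0.00134277 0.13212963 1.        ]
0.1412894306128396 ideal .146 80.24520261727615
red [ 0.55497724 -0.26900256  0.077     ] tool [-5.92195392e-04  2.33796117e-03  1.54116046e-01  1.00000000e+00] turn about tool z -0.008184953374461124
```

```bash
python3 -m inch '{"translation":[[0,0.23,0],[0,0,3.5],[0,0,3.5],[0,0,3.5],[0,0,3.5],[0,0,2],[0,0,1.1],[0,0,0],[0,0,0],[0,0,0]],"turn":[[0,0,-0.008],[0,0,0],[0,0,0],[0,0,0],[0,0,0],[0,0,0],[0,0,0],[0,0,0],[0,0,0],[0,0,0]],"grip":[8.5,8.5,7,6,6,6,6,6,5,4]}' 60
python3 -m inch '{"translation":[[0,0,0],[0,0,0],[0,0,0],[0,0,0],[0,0,0],[0,0,0],[0,0,0],[0,0,0],[0,0,0],[0,0,0]],"turn":[[0,0,0],[0,0,0],[0,0,0],[0,0,0],[0,0,0],[0,0,0],[0,0,0],[0,0,0],[0,0,0],[0,0,0]],"grip":[3,2.5,2,1.5,1,0.5,0,0,0,0]}' 60
```

```text
t: 2.2
tool_pos: [0.5561, -0.2688, 0.0617]
tcp_rot: [3.14, 0.001, 1.399]
ft_force: [-0.6, 0.2, 0.7]
gripper_width: 0.0402
grip_force: 0.0
t: 3.2
tool_pos: [0.5553, -0.2684, 0.0605]
tcp_rot: [3.141, 0.0, 1.399]
ft_force: [-2.1, 0.5, 5.5]
gripper_width: 0.0134
grip_force: 58.8
```

Key gripped. I'll lift it straight up and carry it over to the switch.

```bash
python3 -m inch '{"translation":[[0,0,-1],[0,0,-2],[0,0,-3],[0,0,-3],[0,0,-3],[0,0,-3],[0,0,-3],[0,0,-1],[0,0,0],[0,0,0]],"turn":[[0,0,0],[0,0,0],[0,0,0],[0,0,0],[0,0,0],[0,0,0],[0,0,0],[0,0,0],[0,0,0],[0,0,0]],"grip":[0,0,0,0,0,0,0,0,0,0]}' 80
python3 -m inch '{"translation":[[2,-0.4,0],[4.5,-0.9,0],[4.9,-1,0],[4.9,-1,0],[4.9,-1,0],[4.9,-1,0],[4.9,-1,0],[4.9,-1,0],[4.5,-1,0],[2.5,-0.5,0]],"turn":[[0,0,0],[0,0,0],[0,0,0],[0,0,0],[0,0,0],[0,0,0],[0,0,0],[0,0,0],[0,0,0],[0,0,0]],"grip":[0,0,0,0,0,0,0,0,0,0]}' 80
python3 -m inch '{"translation":[[0,0,0],[0,0,0],[0,0,0],[0,0,0],[0,0,0],[0,0,0],[0,0,0]],"turn":[[0,0,-0.1],[0,0,-0.14],[0,0,-0.14],[0,0,-0.12],[0,0,-0.07],[0,0,0],[0,0,0]],"grip":[0,0,0,0,0,0,0]}' 80
python3 - <<'E'
from h import *
s,f=snap('wrist','f.png')
print(s)
E
```

```text
t: 4.2
tool_pos: [0.5547, -0.2681, 0.2493]
tcp_rot: [-3.14, -0.0, 1.399]
ft_force: [0.5, 0.3, -1.4]
gripper_width: 0.013
grip_force: 78.0
t: 5.2
tool_pos: [0.5401, 0.1729, 0.2488]
tcp_rot: [-3.139, 0.0, 1.401]
ft_force: [1.3, -1.7, -1.4]
gripper_width: 0.013
grip_force: 78.0
t: 5.9
tool_pos: [0.5412, 0.1695, 0.2493]
tcp_rot: [-3.14, -0.0, 1.967]
ft_force: [-0.4, 0.5, -2.1]
gripper_width: 0.0136
grip_force: 77.9
{'t': 5.9, 'joint_pos': array([ 2.49985845e-01,  3.46911985e-01,  1.76741224e+00,  7.19535101e-05,
        1.02902636e+00, -1.45915698e-01]), 'dq': array([-0.00377598, -0.00544958, -0.00731796, -0.00226556,  0.00106859,
        0.00129129]), 'joint_efforts': array([ 7.46248593e-02, -8.10258293e+01, -4.24193752e+01,  4.39302181e-03,
        4.32596920e-03, -4.07741955e-01]), 'tool_pos': array([0.54117819, 0.16947303, 0.2493233 ]), 'tcp_rot': array([-3.13986236e+00, -3.16530143e-04,  1.96666044e+00]), 'ft_force': array([-0.40643584,  0.4560298 , -2.11234763]), 'wrist_torque': array([ 0.01441228, -0.02040811, -0.00668409]), 'grip_force': 77.94176459312439, 'gripper_width': 0.013640043996266466}
```

View pics/f.png

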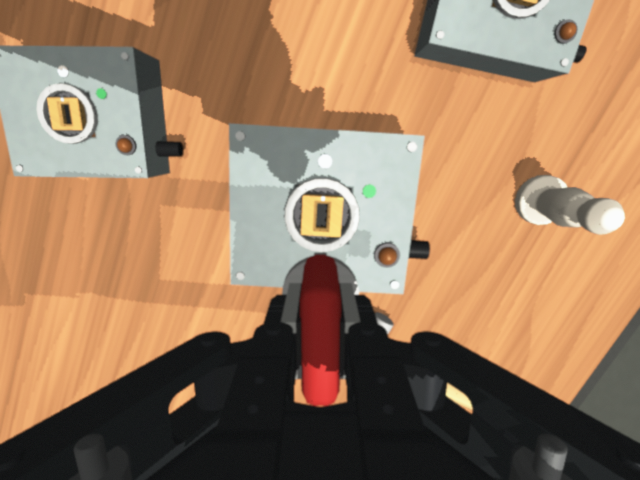

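The wrist view shows the switch at about (322,215), white dot (325,161), green dot (369,191) and the held key at rows 254–405.

```bash
cat > lock.py <<'E'
from h import *
def lock(f,s,box,dots=True):
    T=T_tool(s);Ti=np.linalg.inv(T)
    b=blob(f,'brass',box);x0,y0=box[:2]
    pts=np.argwhere(b[2])[:,::-1]+[x0,y0]
    w=onz('wrist',pts,.08,s)[:,:2]
    (c,sz,an)=cv2.minAreaRect((w*1e4).astype(np.float32))
    print('brass rect centre',np.array(c)/1e4,np.array(sz)/10,'ang',an)
    print('lock in tool',Ti@np.r_[np.array(c)/1e4,.08,1])
    # dark slot inside brass
    hull=cv2.convexHull(pts.astype(np.int32));m=np.zeros(f.shape[:2],np.uint8);cv2.fillConvexPoly(m,hull,1)
    m=cv2.erode(m,np.ones((5,5)))
    g=((cv2.cvtColor(f,cv2.COLOR_BGR2GRAY)<75)&(m>0)).astype(np.uint8)
    n,l,st,cc=cv2.connectedComponentsWithStats(g);i=1+st[1:,4].argmax()
    q=np.argwhere(l==i)[:,::-1];w=onz('wrist',q,.08,s)[:,:2]
    r=cv2.minAreaRect((w*1e4).astype(np.float32));print('slot',st[i],np.array(r[0])/1e4,np.array(r[1])/10,r[2],'tool',(Ti@np.r_[np.array(r[0])/1e4,.08,1])[:2])
    print('tool yaw deg',np.degrees(s['tcp_rot'][2]))
    return np.array(c)/1e4
if __name__=='__main__':
    f=cv2.imread('pics/f.png');s=read_state();Ti=np.linalg.inv(T_tool(s))
    c=lock(f,s,(290,180,355,250))
    for n,bx in(('white',(312,150,338,172)),('green',(355,180,382,202))):
        p=blob(f,n,bx);w=onz('wrist',p[0],.07,s)[0];d=w[:2]-c
        print(n,p[0],w,np.hypot(*d),'dir',np.degrees(np.arctan2(d[1],d[0])))
    m=cv2.inRange(f[:,:,2].astype(int)-f[:,:,1],50,255)
    h=cv2.cvtColor(f,cv2.COLOR_BGR2HSV);R_=(((h[...,0]<5)|(h[...,0]>172))&(h[...,1]>150)).astype(np.uint8);R_[:245]=0;R_[:,:285]=0;R_[:,365:]=0
    ys,xs=np.nonzero(R_);print('bow',xs.min(),xs.max(),ys.min(),ys.max())
    for y in(262,300,350,395):k=ys==y;print(y,xs[k].min(),xs[k].max())
    T=T_tool(s)
    for y,z in((ys.max()+.5,-.0385),(ys.min()-.5,.0055)):
        k=abs(ys-y)<5;print('end tool x',(Ti@np.r_[onz('wrist',[320,y],(T@[0,0,z,1])[2],s)[0],1]))
E
python3 lock.py
```

```text
brass rect centre [0.54041309 0.17335297] [35.58939514 36.48000793] ang 21.88736915588379
lock in tool [3.95231241e-03 8.04626646e-04 1.69563128e-01 1.00000000e+00]
slot [317 204  10  24 196] [0.54148262 0.172908  ] [ 7.83938065 21.00834503] 19.300539016723633 tool [0.00312931 0.00161983]
tool yaw deg 112.6833566319982
white [324.78738739 160.7963964 ] [0.52564368 0.21742403 0.07      ] 0.046480040740934155 dir 108.52739905877151
green [368.87037037 190.72222222] [0.57275211 0.20845109 0.07      ] 0.04772515860795808 dir 47.34287386635045
bow 299 341 255 406
262 307 333
300 300 340
350 301 339
395 304 336
end tool x [-2.15545775e-02 -1.61047098e-05 -3.85051855e-02  1.00000000e+00]
end tool x [ 1.98222877e-02 -3.82291683e-05  5.50483492e-03  1.00000000e+00]
```

```bash
python3 -m inch '{"translation":[[0.43,0.1,0],[0,0,2],[0,0,3],[0,0,3],[0,0,1.5],[0,0,0.5],[0,0,0],[0,0,0]],"turn":[[0,0,0.06],[0,0,0],[0,0,0],[0,0,0],[0,0,0],[0,0,0],[0,0,0],[0,0,0]],"grip":[0,0,0,0,0,0,0,0]}' 80
python3 - <<'E'
from h import *
a=snap('scene')[1];b=snap('side')[1];c=snap('wrist')[1]
g=lambda i:cv2.resize(i,(400,300),interpolation=2)
cv2.imwrite('pics/g.png',np.vstack([np.hstack([g(a[160:280,300:460]),g(b[130:250,210:370])]),np.hstack([g(c),g(c[180:330,220:420])])]))
E
```

```text
t: 6.75
tool_pos: [0.5418, 0.1738, 0.1511]
tcp_rot: [3.141, 0.0, 1.908]
ft_force: [-0.2, 0.2, -2.4]
gripper_width: 0.0131
grip_force: 78.1
```

View pics/g.png

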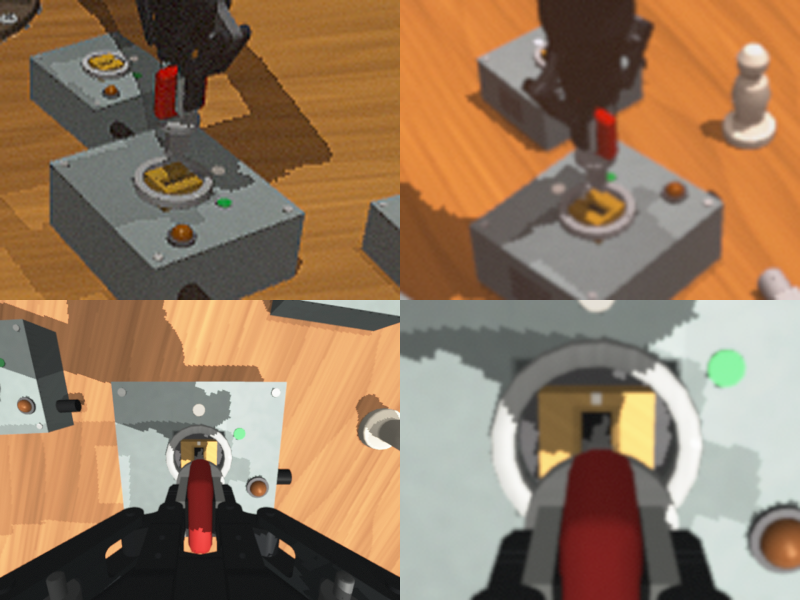

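Bottom right crop shows the key in line with the slot, with the slot about 0.7 mm to the left and the yaw correct. Inserting in steps.

```bash
python3 -m inch '{"translation":[[0,-0.07,0],[0,0,0.8],[0,0,0.8],[0,0,0.6],[0,0,0.5],[0,0,0.3],[0,0,0]],"turn":[[0,0,0],[0,0,0],[0,0,0],[0,0,0],[0,0,0],[0,0,0],[0,0,0]],"grip":[0,0,0,0,0,0,0]}' 80
```

```text
t: 7.6
tool_pos: [0.5403, 0.1733, 0.1197]
tcp_rot: [-3.141, -0.0, 1.909]
ft_force: [-0.1, 0.5, -1.0]
gripper_width: 0.0131
grip_force: 78.1
```

```bash
python3 -m inch '{"translation":[[0,0,0.5],[0,0,0.5],[0,0,0.5],[0,0,0.4],[0,0,0.3],[0,0,0],[0,0,0]],"turn":[[0,0,0],[0,0,0],[0,0,0],[0,0,0],[0,0,0],[0,0,0],[0,0,0]],"grip":[0,0,0,0,0,0,0]}' 80
```

```text
t: 8.3
tool_pos: [0.5406, 0.1734, 0.0983]
tcp_rot: [-3.142, -0.0, 1.909]
ft_force: [0.6, 1.0, -1.7]
gripper_width: 0.0131
grip_force: 78.1
```

```bash
python3 -m inch '{"translation":[[0,0,0.15],[0,0,0.1],[0,0,0.1],[0,0,0],[0,0,0]],"turn":[[0,0,0],[0,0,0],[0,0,0],[0,0,0],[0,0,0]],"grip":[0,0,0,0,0]}' 80
```

```text
t: 8.8
tool_pos: [0.5407, 0.1735, 0.0955]
tcp_rot: [3.141, 0.0, 1.909]
ft_force: [-2.7, -0.6, 11.8]
gripper_width: 0.0133
grip_force: 79.9
```

Seated, with contact at about 12 N. Turning clockwise.

```bash
python3 -m inch '{"translation":[[0,0,0],[0,0,0],[0,0,0],[0,0,0],[0,0,0],[0,0,0],[0,0,0],[0,0,0],[0,0,0],[0,0,0]],"turn":[[0,0,0.12],[0,0,0.12],[0,0,0.12],[0,0,0.12],[0,0,0.12],[0,0,0.12],[0,0,0.12],[0,0,0.12],[0,0,0],[0,0,0]],"grip":[0,0,0,0,0,0,0,0,0,0]}' 80
python3 -c "
from h import *
print(read_state()['wrist_torque'],read_state()['ft_force'])"
python3 -m inch '{"translation":[[0,0,0],[0,0,0],[0,0,0],[0,0,0],[0,0,0]],"turn":[[0,0,0.07],[0,0,0.07],[0,0,0.05],[0,0,0],[0,0,0]],"grip":[0,0,0,0,0]}' 80
python3 -c "
from h import *
print(read_state()['wrist_torque'],read_state()['ft_force'])"
```

```text
t: 9.8
tool_pos: [0.5411, 0.1734, 0.0955]
tcp_rot: [3.141, -0.001, 0.949]
ft_force: [-1.3, -2.8, 9.9]
gripper_width: 0.0128
grip_force: 79.7
[-0.42993555  0.21431881 -0.05089333] [-1.27595753 -2.8372745   9.89715493]
t: 10.3
tool_pos: [0.5413, 0.1735, 0.0955]
tcp_rot: [3.141, -0.001, 0.759]
ft_force: [-0.2, -0.8, 8.7]
gripper_width: 0.0127
grip_force: 79.5
[-0.1331945   0.11082872 -0.07508714] [-0.16813754 -0.78144049  8.67761   ]
```

```bash
for i in 1; do python3 -m inch '{"translation":[[0,0,0],[0,0,0],[0,0,0],[0,0,0]],"turn":[[0,0,0.04],[0,0,0.04],[0,0,0],[0,0,0]],"grip":[0,0,0,0]}' 80; done
python3 -c "
from h import *
print(read_state()['wrist_torque'],read_state()['ft_force'])"
python3 -m inch '{"translation":[[0,0,0],[0,0,0],[0,0,0],[0,0,0]],"turn":[[0,0,0.04],[0,0,0.04],[0,0,0],[0,0,0]],"grip":[0,0,0,0]}' 80
python3 -c "
from h import *
print(read_state()['wrist_torque'],read_state()['ft_force'])"
```

```text
t: 10.7
tool_pos: [0.5414, 0.1735, 0.0956]
tcp_rot: [3.141, -0.002, 0.679]
ft_force: [0.2, -2.0, 8.7]
gripper_width: 0.0133
grip_force: 79.5
[-0.27572355  0.01763109  0.11833013] [ 0.16857785 -1.98466082  8.74958851]
t: 11.1
tool_pos: [0.5414, 0.1734, 0.0956]
tcp_rot: [3.14, -0.001, 0.6]
ft_force: [1.0, -1.9, 8.2]
gripper_width: 0.013
grip_force: 80.9
[-0.42046232  0.01015183  1.2011244 ] [ 0.99271626 -1.8935743   8.23936289]
```

The torque jumped to 1.2 N m, so the switch is at its stop. I'll ease off a little, release, rise straight up and check.

```bash
python3 -m inch '{"translation":[[0,0,0],[0,0,0],[0,0,0],[0,0,0],[0,0,0],[0,0,0],[0,0,0],[0,0,0],[0,0,0],[0,0,0]],"turn":[[0,0,-0.03],[0,0,0],[0,0,0],[0,0,0],[0,0,0],[0,0,0],[0,0,0],[0,0,0],[0,0,0],[0,0,0]],"grip":[0,0,2,3,4,5,6,6,6,6]}' 80
python3 -m inch '{"translation":[[0,0,-0.5],[0,0,-1],[0,0,-2],[0,0,-3],[0,0,-3],[0,0,-3],[0,0,-2.5],[0,0,0],[0,0,0],[0,0,0]],"turn":[[0,0,0],[0,0,0],[0,0,0],[0,0,0],[0,0,0],[0,0,0],[0,0,0],[0,0,0],[0,0,0],[0,0,0]],"grip":[6,6,6,6,6,6,6,6,6,6]}' 80
python3 - <<'E'
from h import *
a=snap('scene')[1];b=snap('side')[1];s,c=snap('wrist','w.png')
g=lambda i:cv2.resize(i,(400,300),interpolation=2)
cv2.imwrite('pics/i.png',np.vstack([np.hstack([g(a),g(b[130:250,210:370])]),np.hstack([g(c),g(c[120:360,160:480])])]))
# key direction: bow top ends at z=.134
r=blob(c,'red',(200,100,440,340));ys,xs=np.nonzero(r[2]);w=onz('wrist',np.c_[xs+200,ys+100],.134,s)[:,:2]
q=cv2.minAreaRect((w*1e4).astype(np.float32));print(np.array(q[0])/1e4,np.array(q[1])/10,q[2])
E
```

```text
t: 12.1
tool_pos: [0.5406, 0.1734, 0.0948]
tcp_rot: [-3.142, -0.0, 0.629]
ft_force: [-0.3, -0.0, -1.5]
gripper_width: 0.0598
grip_force: 0.0
t: 13.1
tool_pos: [0.5401, 0.1733, 0.2443]
tcp_rot: [-3.141, 0.001, 0.629]
ft_force: [0.5, 0.1, 0.6]
gripper_width: 0.06
grip_force: 0.0
[0.5442313  0.17480425] [46.74962769 12.33847733] 41.338417053222656
```

View pics/i.png

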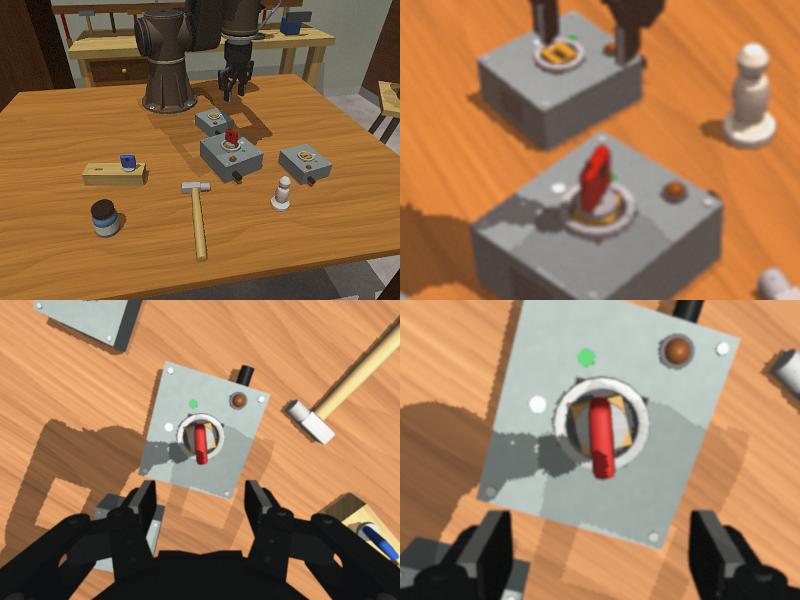

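The final view shows the key seated and pointing past the green dot by the known play: 41° against 49° − 8.6°. The blue key, figurine, jar and hammer haven't moved.

```bash
python3 -c "
from rig import *
print(finish_job())"
```

```text
the job is handed in; nothing more can be done
None
```

The red key is pushed fully home in the largest kiln box's switch and turned clockwise to its stop (ON); the gripper was clear at about 13 s, nothing else looked disturbed in the last pictures, and the job is handed in, though no verdict was returned.

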